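Show a lacquered ferrule to the inspection camera on its track carrier

ROBOT

A 7-joint arm with a two-finger parallel gripper is mounted at the origin on the work surface. World frame = base frame: x ahead of the robot, y to its left, z up, the work surface at z = 0. Lengths are in mm, angles in rad, forces in N, time in s.
With the tool pointing down it reaches from about 425 to 825 mm from the base axis. Payload 3.6 kg.
Tool frame: the origin (TCP) lies at the very end of the fingers, on their centre line; the grasp point (between the pads) lies robot.tcp_to_grasp behind it (robot.tcp_to_grasp is the distance from the TCP to the grasp point, in mm); z points along the fingers, y is the line along which they close (so a half turn about z gives the same grasp; the last joint's range is limited). The gripper opens to 93 mm and grips with 3 to 60 N. Pads are 15 mm wide; open, the fingers measure 128 mm over their backs; the gripper's body (75 mm by 188 mm) begins 65 mm behind the grasp point.
Start: joints at [1.31, 0.615, -0.013, 1.423, 0.008, 1.103, -0.04], TCP at [151.236, -632.129, 185.14] pointing down, gripper open.
Joint ranges: [-3.12, 3.12], [-0.3, 2.06], [-1.34, 1.32], [0.26, 2.42], [-1.36, 4.5], [0.01, 1.98], [-2.84, 2.84]. Speed limits (rad/s): [2.79, 2.79, 3.14, 3.14, 3.14, 3.14, 3.14].

INTERFACE

Orientations are given as a unit quaternion [x, y, z, w].
In Python, from plant import robot, imaging gives the robot as it stands.
- The arm moves only by the shell command python3 -m jog 'ROWS'. ROWS is JSON, a list of rows, each a list of 7 numbers: the shift along the world's x, y, z in cm, then the turn, a rotation vector about the world's x, y, z in degrees, then the opening, from -1 (shut) to 1 (fully open). In form: [[x, y, z, wx, wy, wz, claw], ...]. A call has 1 to 5 rows; each row shifts and turns the commanded pose from where the row before left it; what a row does not reach is not made up. A row lasts 1/8 s, in which the tool goes at most 62.5 mm and 10.7 degrees, less where a joint would pass 70% of its speed; a pose out of reach is approached as far as the arm can. A call with a gripper value outside its range is refused whole. The fingers move at their own pace and stop on an object; the grip force is fixed at half the most. Time passes only in rows, so rows that do not move let the fingers close. It gives the time, the measured TCP pose, the force, the opening and the grip force at its end, in the units of the state.
- robot.read_state(): the state, without advancing time (a new reading comes with each control period).
- imaging.read_camera(name): name is "side" or "top" or "wrist"; returns (picture, depth): 420x560x3 uint8, red, green, blue; 420x560 float32, mm along the optical axis (not along the pixel's ray), 0 where there is no reading.
- imaging.camera_params(name): a dict with "K" (3x3 intrinsics, pixels), "origin" and "attitude" of the camera in the world; the wrist camera has in their place "tool_from_camera" (4x4, takes a point from camera to tool coordinates, whose origin is the TCP and whose axes are the flange's). Camera axes: x right, y down, z forward; pixel columns grow to the right and rows downward; lengths in mm; the calibration is good to about 2 mm. A picture is of the moment at which its call begins: read the wrist's pose just before it. camera_params takes no time and is no camera call.
- robot.hand_in(): hands the job in; it is judged then, once.
The state is a dict: "time_s": time; "joint_pos": joint angles; "qd": joint speeds; "tau": joint torques, N m; "tool_pos": TCP position; "eef_rot": TCP orientation; "wrist_force": force on the tool from outside, world axes, zero at the start; "moment": the same for the moment, N m; "opening": finger opening in mm; "gripper_force": force on a finger pad.
Only numpy, scipy, OpenCV 4.12 (cv2) and the standard library are available. Lean on these libraries where they do the work, as an engineer would, in place of code of your own. Each camera call takes 0.05 s, during which the arm holds its last target. There are 200 camera calls.

TASK

A freshly lacquered brass ferrule is parked against the rubber stop at one end of its track carrier; without touching the ferrule, lift the carrier by its black post and, before carrying it across, roll the ferrule to the line across the carrier's middle and steady it there for two seconds. Then carry it, balanced near the middle line all the way and never knocking hard on a stop, to the inspection station; keep it steady at the middle line, right over the round pad and at the height of the camera lens, for at least six seconds, and finish while still holding the carrier there in the air. Leave the other things on the bench alone.

Things in the scene. Friction and masses are not known exactly. Their poses are not given: they have to be found in the camera images.
- carrier: Loose aluminium carrier, 0.5 kg: plate 90 mm (its x) by 280 mm (its y), 6 mm thick, with a 60 mm wide tongue to x = -135 mm. On it a steel track 54 mm wide along y between 8 mm high side curbs. Origin: centre of the 90 by 280 plate's underside; z up; x points away from the robot at the start (yaw within 0.35 rad). A black line across marks the middle, y = 0.
- post (a point): Point on the axis of the carrier's handle, at carrier x = -105, y = 0, z = 70 mm. The handle is an upright black post, 24 by 24 mm square, sides along the carrier's x and y, reaching from 6 to 100 mm above the carrier's underside.
- middle (a point): Point above the middle line, at carrier x = 0, y = 0, z = 55 mm: the ferrule's middle should be here. The track is arched along y, highest at the line (20 mm above the underside), with 1.5 m radius: y m from the middle it slopes down outwards by y/1.5 rad, so a ferrule off the middle rolls away to the nearer end. It meets an end stop 85 mm from here.
- ferrule: Loose brass lamp ferrule, a drum of 70 mm diameter, 50 mm long, 0.2 kg, lying across the track; origin at its middle. It turns as it rolls: use its position only. Starts at the +y stop. It rolls along the carrier's y: a = 0.65 g times the track's slope (tilt and arch) downhill, less 0.65 g times 0.005 to 0.015 rolling resistance, less 0.65 times the carrier's acceleration.
- stop_a: Rubber end stop of the carrier at its +y end, an upright plate 62 by 12 mm and 58 mm high, fixed to the carrier; origin at the middle of its lower edge, at carrier y = +126 mm, z = 6 mm.
- stop_b: The same end stop at the carrier's -y end, at carrier y = -126 mm.
- station: Inspection station fixed on the bench: steel base plate from x = -55 to +145 mm, 120 mm wide (y), 10 mm thick. On it a round white pad of 80 mm diameter, top at 14 mm, centred on the origin (which lies at bench height), and beyond it a grey post with a camera, from x = 88 mm (lens front) to 138 mm, 56 mm wide, 165 mm high, looking along the station's -x.
- view (a point): The viewing point: straight above the pad's centre, 140 mm above the bench, at the height of the camera lens's axis. The ferrule's middle should be here.
- relay_housing: Bystander: loose grey relay housing, 60 by 80 mm, 57 mm high; origin at the centre of its underside.
- test_light: Bystander: loose red test-light body, round, 36 mm diameter, 58 mm high, standing; origin at the centre of its underside.
- bushing: Bystander: loose aluminium rivet bushing, ring of 36 mm outer diameter, 22 mm high; origin at the centre of its underside.
Mind the look-alikes: they are no part of the job. Of the things like the ferrule, leave any that is green; of the rest the larger one is meant.

How it is judged (in metres and radians):
On the way, in this order (a step that is already met when the one before it is completed fails the run):
1. before the carrying (ferrule still over 0.2 m from the viewing point), carrier lifted clear of the bench, the ferrule is steadied within 25 mm of the carrier's middle for 1 s (height (world z) of carrier above 0.03 m and horizontal distance between ferrule and view above 0.2 m and y of ferrule in the frame of carrier between -0.025 and 0.025 m), for 1 s.
2. on the way (ferrule 0.08 to 0.19 m from the viewing point) the ferrule is within 45 mm of the carrier's middle (height (world z) of carrier above 0.03 m and horizontal distance between ferrule and view between 0.08 and 0.19 m and y of ferrule in the frame of carrier between -0.045 and 0.045 m), for 0.1 s.
3. the ferrule stays within 25 mm of the carrier's middle, within 35 mm of the viewing point horizontally and 25 mm in height, for 5 s, carrier clear of the station (horizontal distance between ferrule and view below 0.035 m and height (world z) of ferrule between 0.115 and 0.165 m and contact force between carrier and station below 0.3 N and y of ferrule in the frame of carrier between -0.025 and 0.025 m), for 5 s.
At the end, for the whole second after the job is handed in: The program ends holding: the carrier hangs in the fingers in the air, nearly still (under 0.05 m/s), clear of the station, the ferrule within 50 mm of the carrier's middle and slower than 0.1 m/s, within 60 mm of the viewing point horizontally and 30 mm in height, for one more second (horizontal distance between ferrule and view below 0.06 m and height (world z) of ferrule between 0.11 and 0.17 m and y of ferrule in the frame of carrier between -0.05 and 0.05 m and contact force between carrier and station below 0.3 N and contact force between carrier and the fingers above 2 N and linear speed of carrier below 0.05 m/s and linear speed of ferrule below 0.1 m/s); the arm keeps its last pose, push and grip.
It fails at once if the ferrule left the track (z of ferrule in the frame of carrier below 0.042 m or z of ferrule in the frame of carrier above 0.07 m or x of ferrule in the frame of carrier above 0.02 m or x of ferrule in the frame of carrier below -0.02 m).
It fails at once if the ferrule knocked hard (over 5 N) against an end stop (contact force between ferrule and stop_a above 5 N or contact force between ferrule and stop_b above 5 N).
It fails at once if the robot touched the ferrule (contact force between ferrule and the fingers above 0.3 N or contact force between ferrule and the arm above 0.3 N).
It fails at once if a bystander was pushed or knocked over (distance of any of relay_housing, test_light, bushing from where it was at the start of the episode above 0.02 m or angle between any of relay_housing, test_light, bushing's own z axis and vertical above 0.5 rad).
It fails at once if the station was struck (over 15 N) (contact force between station and carrier above 15 N or contact force between station and the arm above 15 N or contact force between station and the fingers above 15 N).
It also fails if it takes over 72 s, if anything falls off the work surface, if the arm or the gripper's body presses on something with over 40 N, if the wrist force passes 120 N, or if a joint passes its speed limit or range.

## Working session

There is one attempt and no reset: what is moved stays moved. The work goes in short steps, Python scripts to look and compute and a shell command to move; the robot and the scene stay as the last step left them, time stands still between calls to the robot, and variables do not carry over. Pictures are saved under pics/ and viewed, at most 10 in all, crops included, and the job is handed in when it is done.

```bash
ls; mkdir -p pics
python3 - <<'E'
from plant import robot, imaging
import cv2, json
print(robot.read_state(), robot.tcp_to_grasp)
for n in ["side","top","wrist"]:
    p=imaging.camera_params(n); print(n,p)
    im,d=imaging.read_camera(n); cv2.imwrite(f"pics/{n}0.png",im[:,:,::-1])
E
```

```text
pics
{'time_s': 0.0, 'joint_pos': array([ 1.3094976 ,  0.61586872, -0.01260527,  1.42487707,  0.00808676,
        1.10341463, -0.04041859]), 'qd': array([ 0.00099648,  0.00081511, -0.00056988,  0.00108625,  0.00057593,
        0.00086221,  0.00044514]), 'tau': array([-4.25371518e-04, -4.58932114e+01,  2.08781320e-01, -1.65744764e+01,
       -6.11237157e-02,  2.04357156e-02,  2.33077617e-04]), 'tool_pos': array([ 151.02288881, -631.31399279,  184.02133516]), 'eef_rot': array([ 9.93113902e-01,  1.17146029e-01, -1.62604946e-04, -1.24837528e-03]), 'wrist_force': array([-0.32749344,  0.21435324,  0.02487973]), 'moment': array([-0.03021283,  0.00788642,  0.05381507]), 'gripper_force': 0.0, 'opening': 92.86486540070847} 18.8
side {'K': array([[389.05061785,   0.        , 283.65302615],
       [  0.        , 389.05061785, 208.63942803],
       [  0.        ,   0.        ,   1.        ]]), 'origin': array([239.02021664, 496.46889831, 632.77874087]), 'attitude': array([-0.26926227,  0.86837421, -0.39578709,  0.12952465])}
top {'K': array([[450.09436622,   0.        , 278.49202965],
       [  0.        , 450.09436622, 210.08083499],
       [  0.        ,   0.        ,   1.        ]]), 'origin': array([ 3.63381871e+02, -1.11780163e+00,  1.14051170e+03]), 'attitude': array([ 0.71035232, -0.69781312,  0.06821493, -0.06166975])}
wrist {'K': array([[363.64860319,   0.        , 281.03674764],
       [  0.        , 363.64860319, 210.93390904],
       [  0.        ,   0.        ,   1.        ]]), 'tool_from_camera': array([[ 9.75104331e-04, -9.60852836e-01, -2.77057535e-01,
         7.65021748e+01],
       [ 9.99999521e-01,  9.13166591e-04,  3.52580758e-04,
         6.19737857e-02],
       [-8.57785367e-05, -2.77057746e-01,  9.60853266e-01,
        -1.98969826e+02],
       [ 0.00000000e+00,  0.00000000e+00,  0.00000000e+00,
         1.00000000e+00]])}
```

View pics/top0.png

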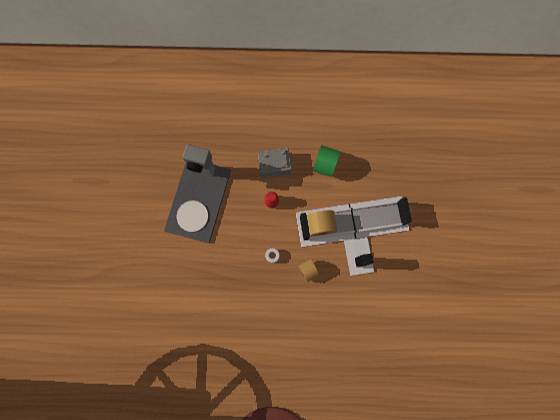

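View pics/side0.png

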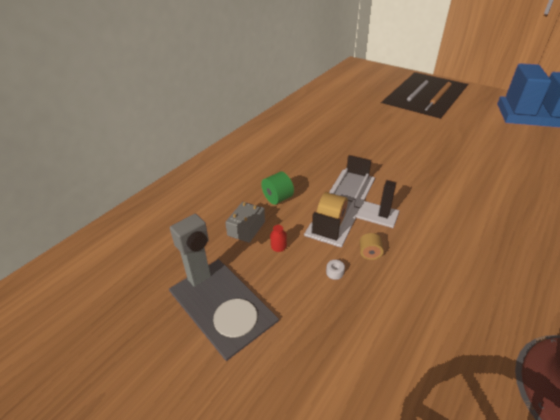

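The top view shows a brass drum on the carrier at (322,222), a smaller loose brass drum at (309,270) and a green drum at (327,160). The carrier's post top is at (365,260), the stops at (305,227) and (403,211), the pad at (193,216), and the camera post at (197,157). The side view shows the same things: ferrule (330,207), small brass drum (372,246), green drum (278,187), post (388,198), pad (235,317).

The choice is the brass drum on the carrier, because it is the larger of the two that aren't green. I'll measure next.

```bash
cat > h.py <<'E'
import numpy as np, cv2
from scipy.spatial.transform import Rotation as R
from plant import robot, imaging
def cam(n, st=None):
    p=imaging.camera_params(n)
    if n=="wrist":
        st=st or robot.read_state(); T=p["tool_from_camera"]; A=R.from_quat(st["eef_rot"]).as_matrix()
        return p["K"],A@T[:3,3]+st["tool_pos"],A@T[:3,:3]
    return p["K"],np.array(p["origin"]),R.from_quat(p["attitude"]).as_matrix()
def rays(c,uv):
    K,o,A=c; uv=np.atleast_2d(np.float64(uv)); d=np.c_[(uv-K[[0,1],[2,2]])/K[[0,1],[0,1]],np.ones(len(uv))]
    return o,d@A.T
def plane(c,uv,z):
    o,d=rays(c,uv); return o+d*((z-o[2])/d[:,2])[:,None]
def cross(c1,p1,c2,p2):
    o1,d1=rays(c1,p1);o2,d2=rays(c2,p2);d1,d2=d1[0],d2[0]
    s=np.linalg.lstsq(np.c_[d1,-d2],o2-o1,rcond=None)[0];a,b=o1+s[0]*d1,o2+s[1]*d2
    return (a+b)/2,np.linalg.norm(a-b)
def proj(c,X):
    K,o,A=c; q=(np.atleast_2d(X)-o)@A; return (q[:,:2]/q[:,2:])*K[[0,1],[0,1]]+K[[0,1],[2,2]]
def cloud(c,d):
    v,u=np.mgrid[:420,:560]; o,r=rays(c,np.c_[u.ravel(),v.ravel()])
    return (o+r*d.reshape(-1,1)).reshape(420,560,3)
E
cat > m1.py <<'E'
from h import *
np.set_printoptions(precision=1,suppress=True)
t,s=cam("top"),cam("side")
it,dt=imaging.read_camera("top"); is_,ds=imaging.read_camera("side")
np.savez("v0.npz",it=it,dt=dt,is_=is_,ds=ds)
P=cloud(t,dt);S=cloud(s,ds)
print("axis",t[2][:,2])
def blob(im,seed,tol=40,box=60):
    h=cv2.cvtColor(im,cv2.COLOR_RGB2HSV); m=np.zeros((422,562),np.uint8)
    cv2.floodFill(im.copy(),m,seed,(0,0,0),(12,)*3,(12,)*3,cv2.FLOODFILL_MASK_ONLY|(255<<8)); return m[1:-1,1:-1]>0
for nm,a,b in [("pad",(193,216),(235,317)),("ferrule",(322,222),(330,207)),("post",(365,260),(388,198)),("stopa",(305,227),(327,224)),("stopb",(404,211),(358,165)),("cambox",(195,155),(197,240)),("relay",(275,155),(243,222)),("light",(271,199),(279,240)),("bush",(272,255),(336,268)),("sm",(309,270),(372,243)),("green",(327,160),(278,187))]:
    for k,im,Q,sd in (("top",it,P,a),("side",is_,S,b)):
        m=blob(im,sd); q=Q[m]; v,u=np.nonzero(m); print(nm,k,m.sum(),"px",u.mean(),v.mean(),"med",np.median(q,0),"min",np.percentile(q,2,0),"max",np.percentile(q,98,0))
E
python3 m1.py
python3 - <<'E'
import cv2
a=cv2.imread('pics/top0.png')[130:290,150:430];b=cv2.imread('pics/side0.png')[140:300,180:440]
c=cv2.vconcat([cv2.resize(a[:,130:],(450,480)),])
import numpy as np
cv2.imwrite('pics/crop1.png',np.hstack([cv2.resize(a[40:150,130:270],(420,330)),cv2.resize(b[0:130,80:230],(380,330))]))
E
```

```text
axis [ 0.2 -0.  -1. ]
pad top 720 px 191.72916666666666 215.79722222222222 med [554.1 209.9  13.1] min [519.2 174.3   8.5] max [589.6 244.7  17.4]
pad side 1238 px 234.52180936995154 317.70193861066235 med [553.7 214.5  13.9] min [519.7 178.1  11.6] max [590.1 249.1  16.2]
ferrule top 1195 px 329.97322175732216 226.33221757322175 med [ 527.  -134.    42.8] min [ 499.1 -196.     3.7] max [560.3 -83.6  88.9]
ferrule side 230860 px 278.63658927488524 208.96098068093215 med [667.2 -68.    0.2] min [   95.4 -2047.6  -277.3] max [1429.3  476.6  308.7]
post top 158 px 363.9367088607595 259.69620253164555 med [ 445.7 -208.5   98.6] min [ 434.3 -226.1   24.4] max [ 457.3 -202.7  103.7]
post side 230860 px 278.63658927488524 208.96098068093215 med [667.2 -68.    0.2] min [   95.4 -2047.6  -277.3] max [1429.3  476.6  308.7]
stopa top 160 px 304.53125 225.94375 med [526.  -73.6  63. ] min [498.9 -84.   29.3] max [555.5 -64.1  67.8]
stopa side 230860 px 278.63658927488524 208.96098068093215 med [667.2 -68.    0.2] min [   95.4 -2047.6  -277.3] max [1429.3  476.6  308.7]
stopb top 248 px 404.125 2
[... 1118 characters left out ...]
 -0.6] min [454.8  -3.   -6. ] max [464.9  12.1   4.5]
bush side 16 px 333.25 267.1875 med [465.1   1.5   8.3] min [458.1  -3.   -0.2] max [468.5  15.4  22.2]
sm top 178421 px 286.44740809658055 223.99936106175844 med [525.3 -47.6  -0.6] min [ 105.5 -711.9   -5.8] max [1009.7  684.1    4.6]
sm side 230860 px 278.63658927488524 208.96098068093215 med [667.2 -68.    0.2] min [   95.4 -2047.6  -277.3] max [1429.3  476.6  308.7]
green top 528 px 326.0530303030303 160.60227272727272 med [ 690.  -125.6   64.6] min [ 662.9 -152.9   39.9] max [726.6 -99.   72.3]
green side 230860 px 278.63658927488524 208.96098068093215 med [667.2 -68.    0.2] min [   95.4 -2047.6  -277.3] max [1429.3  476.6  308.7]
```

View pics/crop1.png

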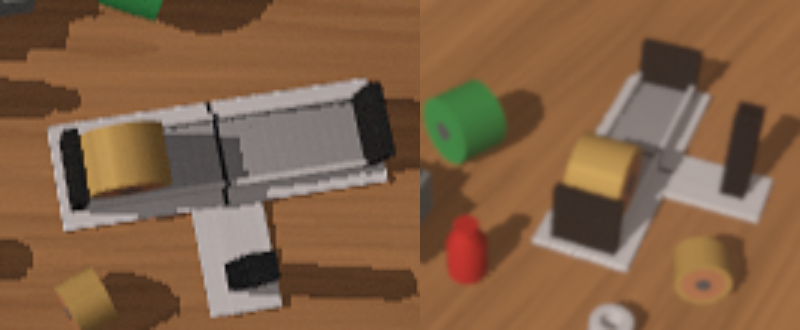

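The crop confirms it: the larger brass drum lies against the left-hand stop on the carrier, and the small brass drum and the green one are separate. Next I'll refine the poses of the post, stops and station.

```bash
cat > m2.py <<'E'
from h import *
np.set_printoptions(precision=1,suppress=True)
t,s=cam("top"),cam("side"); f=np.load("v0.npz"); it,dt,si,ds=[f[k] for k in("it","dt","is_","ds")]
P,S=cloud(t,dt),cloud(s,ds)
def face(im,Q,cx,r,z0,z1,vmax):
    m=(np.hypot(Q[...,0]-cx[0],Q[...,1]-cx[1])<r)&(Q[...,2]>z0)&(Q[...,2]<z1)&(im.max(2)<vmax)
    m=m.astype(np.uint8); c=max(cv2.findContours(m,0,2)[0],key=cv2.contourArea); M=cv2.moments(c)
    return np.array([M["m10"]/M["m00"],M["m01"]/M["m00"]]),c
for n,cx,z,h,vm in (("post",(445,-213),91,100,90),("stopa",(526,-73),56,64,90),("stopb",(568,-319),56,64,90),("cam",(669,182),153,165,255)):
    a,ca=face(it,P,cx,50,z,z+18,vm); b,cb=face(si,S,cx,50,z,z+18,vm)
    X,g=cross(t,a,s,b); q=plane(t,a,h)[0]; w=plane(t,ca[:,0],h)[:,:2].astype(np.float32); q2=plane(s,b,h)[0]
    print(n,a,b,"cross",X,"gap",g,"planeTop",q,"planeSide",q2,"rect",cv2.minAreaRect(w))
# carrier long edges: bright plate; station base plate rect
m=((P[...,2]<22)&(P[...,2]>-5)&(it.max(2)<75)&(it.min(2)>25)&(np.ptp(it,axis=2)<15)&(abs(P[...,1]-200)<120)&(abs(P[...,0]-590)<130)).astype(np.uint8)
c=max(cv2.findContours(m,0,2)[0],key=cv2.contourArea); print("base",cv2.minAreaRect(plane(t,c[:,0],10)[:,:2].astype(np.float32)))
for k,c,im,u in(("top",t,it,(192,216)),("side",s,si,(235,317))):
    mm=(im.min(2)>130).astype(np.uint8); n,l,st,ce=cv2.connectedComponentsWithStats(mm); i=l[u[1],u[0]]; print("pad",k,ce[i],plane(c,ce[i],14),2*np.sqrt(st[i,4]))
    pp=ce[i] if k=="top" else np.array([pp,ce[i]])
print(cross(t,pp[0],s,pp[1]))
E
python3 m2.py
```

```text
post [366.8 259.1] [389.8 185.1] cross [ 447.  -216.3   92.9] gap 1.4048530875421774 planeTop [ 445.8 -215.   100. ] planeSide [ 445.  -206.7  100. ] rect ((445.6996765136719, -214.86029052734375), (23.712478637695312, 26.05095672607422), 10.341398239135742)
stopa [305.  225.2] [326.1 218.2] cross [529.4 -74.6  56.2] gap 0.9475474620440466 planeTop [527.8 -74.2  64. ] planeSide [525.9 -66.7  64. ] rect ((527.3974609375, -74.33541107177734), (61.40495300292969, 13.588871002197266), 9.795595169067383)
stopb [406.3 210.2] [359.2 159.4] cross [ 571.8 -322.9   57.5] gap 2.4225590794573186 planeTop [ 569.4 -321.3   64. ] planeSide [ 569.2 -313.4   64. ] rect ((570.0352172851562, -321.026611328125), (61.310089111328125, 14.515947341918945), 9.295713424682617)
cam [195.5 156.2] [188.2 227.7] cross [669.  182.9 155.8] gap 2.9790837385273092 planeTop [664.8 180.2 165. ] planeSide [662.2 189.4 165. ] rect ((661.2976684570312, 181.25479125976562), (56.77442169189453, 51.12972640991211), 75.36787414550781)
base ((593.0963134765625, 171.234130859375), (65.65116119384766, 193.97442626953125), 76.0428466796875)
pad top [191.9 215.7] [[554.4 209.5  14. ]] 54.99090833947008
pad side [234.4 317.7] [[553.9 214.5  14. ]] 71.07742257566744
(array([556.4, 211.2,   7.4]), np.float64(1.9151793100497603))
```

```bash
python3 -m jog '[[2.94,4.17,0.5,0,0,8.6,1],[2.94,4.17,0.5,0,0,8.6,1],[2.94,4.17,0.5,0,0,8.6,1],[2.94,4.17,0.5,0,0,8.6,1],[2.94,4.17,0.5,0,0,8.6,1]]'
```

```text
time_s: 0.88
tool_pos: [299.1, -422.2, 210.4]
eef_rot: [0.88, 0.475, 0.0, 0.0]
wrist_force: [0.7, -0.6, -0.3]
opening: 93.1
gripper_force: 0.0
```

```bash
python3 -m jog '[[2.93,4.14,0,0,0,8.57,1],[2.93,4.14,0,0,0,8.57,1],[2.93,4.14,0,0,0,8.57,1],[2.93,4.14,0,0,0,8.57,1],[2.93,4.14,0,0,0,8.57,1]]' && python3 -m jog '[[0,0,0,0,0,0,1],[0,0,0,0,0,0,1]]'
python3 - <<'E'
from h import *
st=robot.read_state(); c=cam("wrist",st); im,d=imaging.read_camera("wrist"); cv2.imwrite("pics/w1.png",im[:,:,::-1])
print(st["joint_pos"],st["tool_pos"])
c2=proj(c,[[445.7,-215,100],[527.8,-74.2,64],[569.4,-321.3,64]]); print(c2)
P=cloud(c,d); m=(abs(P[...,2]-98)<7)&(im.max(2)<90)&(np.hypot(P[...,0]-445,P[...,1]+215)<35)
k=max(cv2.findContours(m.astype(np.uint8),0,2)[0],key=cv2.contourArea); print(cv2.minAreaRect(plane(c,k[:,0],100)[:,:2].astype(np.float32)), np.median(P[m],0))
M=cv2.moments(k);a=[M["m10"]/M["m00"],M["m01"]/M["m00"]];print(a,cross(c,a,cam("top"),[366.8,259.1]))
E
```

```text
time_s: 1.5
tool_pos: [445.5, -215.5, 210.3]
eef_rot: [0.646, 0.764, -0.0, 0.0]
wrist_force: [-0.1, -1.8, 0.3]
opening: 93.1
gripper_force: 0.0
time_s: 1.75
tool_pos: [444.2, -217.4, 210.0]
eef_rot: [0.648, 0.762, -0.001, -0.0]
wrist_force: [-0.0, 0.1, -0.1]
opening: 93.0
gripper_force: 0.0
[ 0.76148745  0.38246009 -0.49084849  1.81487659  0.21213642  0.99685196
  0.3458155 ] [ 444.20802595 -217.35067408  209.98635479]
[[283.83498142 195.22865832]
 [402.85696521  45.33752634]
 [382.05330263 301.5230657 ]]
((446.84619140625, -213.16998291015625), (22.92210578918457, 25.474210739135742), 11.699823379516602) [ 446.88698847 -213.2430578    99.29426677]
[285.41459854014596, 193.37591240875912] (array([ 449.50033631, -225.12439987,   49.56634474]), np.float64(0.7094398392484051))
```

View pics/w1.png

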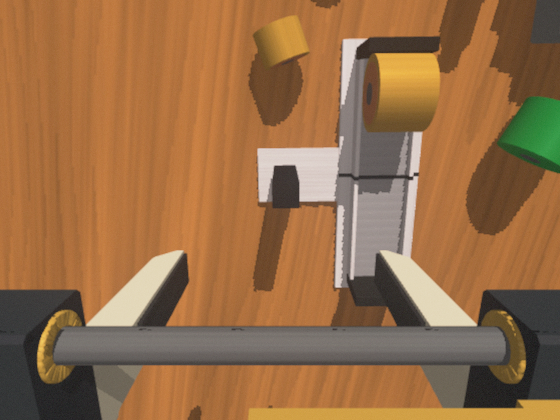

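The wrist view shows the post at (286,185), centred between the fingers, with the ferrule at (400,92) and the middle line at row 176. Three measures agree that the post is at (446,-214). I'll go down and grip.

```bash
python3 -m jog '[[0.2,0.35,-4,0,0,0.3,1],[0,0,-4,0,0,0,1],[0,0,-4,0,0,0,1],[0,0,-3.9,0,0,0,1],[0,0,0,0,0,0,-1]]' && python3 -m jog '[[0,0,0,0,0,0,-1],[0,0,0,0,0,0,-1],[0,0,0,0,0,0,-1]]'
```

```text
time_s: 2.42
tool_pos: [443.7, -214.0, 49.0]
eef_rot: [0.646, 0.763, -0.002, -0.003]
wrist_force: [-0.3, -0.5, 0.2]
opening: 87.0
gripper_force: 0.0
time_s: 2.8
tool_pos: [447.5, -213.7, 52.4]
eef_rot: [0.646, 0.764, 0.0, 0.001]
wrist_force: [0.2, 0.4, 0.4]
opening: 57.6
gripper_force: 0.0
```

```bash
python3 -m jog '[[0,0,0,0,0,0,-1],[0,0,0,0,0,0,-1],[0,0,0,0,0,0,-1],[0,0,0,0,0,0,-1],[0,0,0,0,0,0,-1]]'
python3 - <<'E'
from h import *
im,d=imaging.read_camera("wrist"); cv2.imwrite("pics/w2.png",im[:,:,::-1]); np.savez("w2.npz",im=im,d=d)
st=robot.read_state(); print(st["tool_pos"],st["opening"],st["gripper_force"],st["wrist_force"],st["moment"])
im,d=imaging.read_camera("top"); cv2.imwrite("pics/t2.png",im[:,:,::-1])
E
```

```text
time_s: 3.42
tool_pos: [447.1, -213.0, 51.2]
eef_rot: [0.645, 0.764, 0.0, 0.0]
wrist_force: [0.9, 0.2, -0.0]
opening: 24.0
gripper_force: 30.0
[ 447.06607388 -213.06244935   51.17994476] 23.637663016531825 29.999778270721436 [ 0.54772151  0.15502446 -0.37648492] [ 0.01928242 -0.2119335   0.04266736]
```

View pics/w2.png

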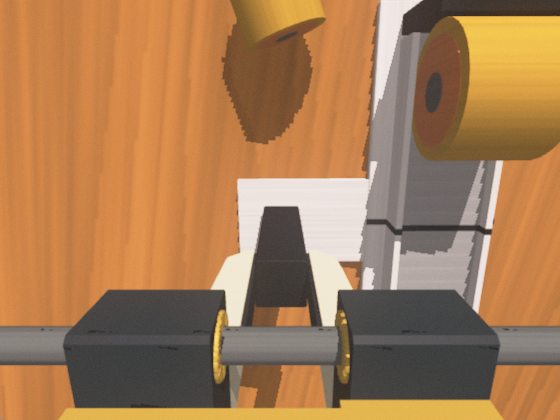

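View pics/t2.png

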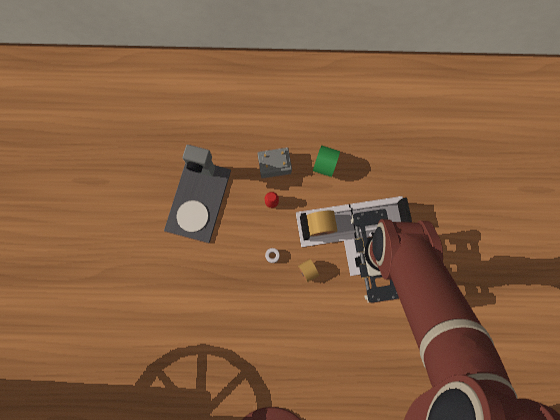

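The post is gripped (opening 24 mm, 30 N). In the wrist view the ferrule covers columns 415–560 and rows 16–160, and the middle line is at rows 220–232, so the wrist camera can track the ferrule in the tool frame. The top view at the same moment shows the arm partly hiding the carrier, with the ferrule at (322,222).

```bash
cat > f.py <<'E'
from h import *
import sys
def meas(im):
    p=imaging.camera_params("wrist"); T=p["tool_from_camera"]; c=(p["K"],T[:3,3],T[:3,:3])
    h=cv2.cvtColor(im,cv2.COLOR_RGB2HSV)
    m=(h[...,0]>15)&(h[...,0]<30)&(h[...,1]>185)&(h[...,2]>120); m[322:]=0; m[:,:495]=0; m[:,552:]=0
    l=cv2.connectedComponentsWithStats(m.astype(np.uint8)); k=1+np.argmax(l[2][1:,4]); m=l[1]==k
    out=[]
    for u in range(500,550,10):
        r=np.nonzero(m[:,u])[0]
        if len(r)<10: continue
        o,d=rays(c,[[u,r[0]-.5],[u,r[-1]+.5]]); e=d[:,[0,2]]/np.hypot(d[:,0],d[:,2])[:,None]; b=e.sum(0)
        z=-3.8; y=o[0]+b[0]/b[1]*(z-o[2]); z+=y*y/3000; y=o[0]+b[0]/b[1]*(z-o[2])
        half=np.arccos(np.clip(e[0]@e[1],-1,1))/2; out.append((y,np.hypot(y-o[0],z-o[2])*np.sin(half),r[0],r[-1]))
    return np.median(out,0) if out else None
def line(im):
    p=imaging.camera_params("wrist"); T=p["tool_from_camera"]; c=(p["K"],T[:3,3],T[:3,:3])
    g=im[180:285,376:384].max(2).astype(float).mean(1); 
    r=180+np.argmin(g); return r, plane(c,[[380,r]],51.2-28)[0]
def now(n=1):
    for _ in range(n):
        im,d=imaging.read_camera("wrist"); st=robot.read_state(); print("t %.2f"%st["time_s"],"ferrule y,rad,rows",np.round(meas(im),1),"line",line(im)[0],np.round(line(im)[1],1))
    return im,st
if __name__=="__main__":
    np.set_printoptions(suppress=True)
    im,st=now(int(sys.argv[1]) if len(sys.argv)>1 else 1)
    Rm=R.from_quat(st["eef_rot"]).as_matrix()
    print("tcp",np.round(st["tool_pos"],1),"axes z of tool x,y (deg)",np.round(np.degrees(np.arcsin(Rm[2,:2])),2),"F",np.round(st["wrist_force"],1))
E
python3 -c "
from f import *
im=np.load('w2.npz')['im'];print(meas(im),line(im))"
python3 -m jog '[[0,0,0.3,0,0,0,-1],[0,0,0.7,0,0,0,-1],[0,0,1,0,0,0,-1],[0,0,1,0,0,0,-1],[0,0,1,0,0,0,-1]]';python3 f.py 1;
python3 -m jog '[[0,0,1,0,0,0,-1],[0,0,1,0,0,0,-1],[0,0,1,0,0,0,-1],[0,0,0.9,0,0,0,-1],[0,0,0.5,0,0,0,-1]]';python3 f.py 2; python3 -c "
from h import *
im,d=imaging.read_camera('side');cv2.imwrite('pics/s3.png',im[:,:,::-1])"
```

```text
time_s: 4.15
tool_pos: [446.6, -213.2, 92.0]
eef_rot: [0.645, 0.764, -0.0, 0.0]
wrist_force: [-0.9, 0.1, -5.9]
opening: 23.5
gripper_force: 30.0
time_s: 4.82
tool_pos: [447.0, -213.2, 135.8]
eef_rot: [0.645, 0.764, 0.0, 0.0]
wrist_force: [0.5, 0.5, -6.9]
opening: 23.8
gripper_force: 30.0Traceback (most recent call last):
  File "<string>", line 3, in <module>
    im=np.load('w2.npz')['im'];print(meas(im),line(im))
                                     ~~~~^^^^
  File "f.py", line 7, in meas
    l=cv2.connectedComponentsWithStats(m.astype(np.uint8)); k=1+np.argmax(l[2][1:,4]); m=l[1]==k
                                                                ~~~~~~~~~^^^^^^^^^^^^
    return _wrapfunc(a, 'argmax', axis=axis, out=out, **kwds)
    return bound(*args, **kwds)
ValueError: attempt to get argmax of an empty sequence
Traceback (most recent call last):
  File "f.py", line 26, in <module>
    im,st=now(int(sys.argv[1]) if len(sys.argv)>1 else 1)
          ~~~^^^^^^^^^^^^^^^^^^^^^^^^^^^^^^^^^^^^^^^^^^^^
  File "f.py", line 22, in now
    im,d=imaging.read_camera("wrist"); st=robot.read_st
[... 610 characters left out ...]
s.argv[1]) if len(sys.argv)>1 else 1)
          ~~~^^^^^^^^^^^^^^^^^^^^^^^^^^^^^^^^^^^^^^^^^^^^
  File "f.py", line 22, in now
    im,d=imaging.read_camera("wrist"); st=robot.read_state(); print("t %.2f"%st["time_s"],"ferrule y,rad,rows",np.round(meas(im),1),"line",line(im)[0],np.round(line(im)[1],1))
                                                                                                                        ~~~~^^^^
  File "f.py", line 7, in meas
    l=cv2.connectedComponentsWithStats(m.astype(np.uint8)); k=1+np.argmax(l[2][1:,4]); m=l[1]==k
                                                                ~~~~~~~~~^^^^^^^^^^^^
ValueError: attempt to get argmax of an empty sequence
```

Lifted to a TCP height of 136 mm. The brass mask was set wrong, so I'll check the colour values on the saved pictures and fix it.

Run:
```python
from h import *
im=np.load('w2.npz')['im']; h=cv2.cvtColor(im,cv2.COLOR_RGB2HSV)
for r in (5,10,20,40,80,120,150,158,165,200): print(r,h[r,500],h[r,540],h[r,430])
print(h[40,340],h[300,545],h[380,545],h[420-300,100], im[215:240:2,380].max(1))
# lift check
im,d=imaging.read_camera("wrist"); cv2.imwrite("pics/w3.png",im[:,:,::-1]); np.savez("w3.npz",im=im,d=d)
print(im[215:250:2,380].max(1))
```

```text
5 [14 83 68] [11 75 71] [ 8 60 64]
10 [11 93 66] [ 12 104  66] [ 9 71 61]
20 [ 22 168 242] [ 22 173 242] [ 6 62 62]
40 [ 21 171 241] [ 21 169 241] [ 16 137 119]
80 [ 20 179 225] [ 19 176 225] [11 30 69]
120 [ 19 172 163] [ 18 171 164] [ 11 135 119]
150 [ 17 153 120] [ 19 164 118] [ 18 148 114]
158 [ 16 153 120] [ 14 169 210] [ 18 144 115]
165 [ 13  15 235] [ 14 170 210] [  8  25 111]
200 [ 13 162 209] [ 14 169 207] [ 13  20 112]
[ 14 165 206] [ 14 166 203] [ 13 160 185] [ 14 168 202] [149 154  97  64  62 139 150 149 146 147 148 146 147]
[147 149 134  62  62 104 147 146 147 148 149 148 147 148 147 149 148 149]
```

View pics/w3.png

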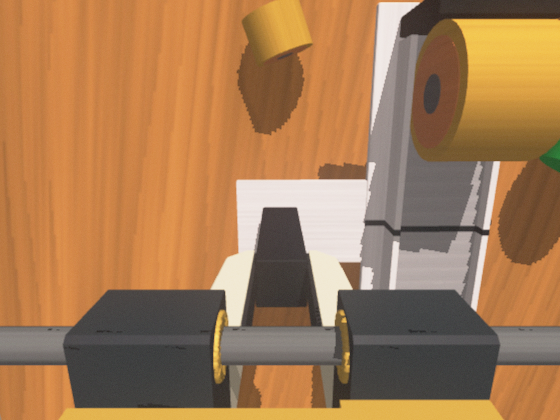

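View pics/s3.png

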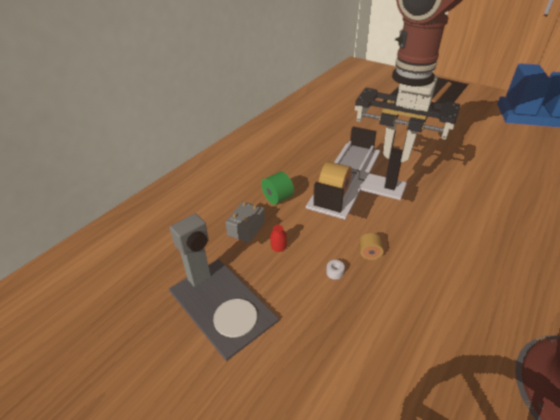

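The wrist view after the lift is unchanged: line at rows 222–232, ferrule rows 18–160. The side view shows the carrier hanging level with the ferrule at (335,178). So there is no sag. I'll fix the mask using depth and simulate a tilt plan.

```bash
python3 - <<'E'
s=open('f.py').read()
s=s.replace("def meas(im):","def meas(im,d):").replace("m=(h[...,0]>15)&(h[...,0]<30)&(h[...,1]>185)&(h[...,2]>120);","Z=cloud(c,d)[...,2]; m=(h[...,0]>12)&(h[...,0]<30)&(h[...,1]>110)&(Z>-45)&(Z<25);")
s=s.replace("meas(im),1)","meas(im,d),1)")
open('f.py','w').write(s)
E
python3 - <<'E'
from f import *
for n in("w2","w3"):
    f=np.load(n+".npz");print(n,meas(f["im"],f["d"]),line(f["im"]))
# open-loop sim: tilt (rad, + raises +y end) per 1/8 s row
def sim(rows,mu,y=.085,v=0,th=0,log=False):
    out=[]
    for dth in rows:
        for k in range(25):
            th+=np.radians(dth)/25; dt=.005
            drive=.65*9.81*(y/1.5-th); fr=.65*9.81*mu
            if abs(v)<1e-4 and abs(drive)<fr: v=0
            else:
                s=np.sign(v) if abs(v)>1e-4 else np.sign(drive)
                v2=v+(drive-fr*s)*dt
                v=0 if v*v2<0 else v2
            y+=v*dt
            if y>.085:y,v=.085,min(v,0)
        out.append(round(y*1000))
    return out,round(v,3)
for mu in(.005,.01,.015):
    print(mu,sim([1,1,1,1,1,.5]+[0]*2+[-1.5]*4+[0]*4,mu))
    print(mu,sim([1,1,1,1,1,]+[0]*10,mu))
E
```

```text
w2 [ 85.21225416  35.28602172  13.         159.        ] (np.int64(220), array([ 6.89358536, 62.90839071, 23.2       ]))
w3 [ 84.52095767  35.28602172  14.         160.        ] (np.int64(221), array([ 6.221912  , 62.95964636, 23.2       ]))
0.005 ([85, 85, 85, 85, 84, 81, 73, 62, 46, 27, 6, -16, -38, -61, -86, -116], np.float64(-0.262))
0.005 ([85, 85, 85, 85, 84, 81, 74, 65, 52, 34, 9, -22, -64, -118, -188], np.float64(-0.634))
0.01 ([85, 85, 85, 85, 84, 82, 76, 67, 55, 40, 24, 10, -3, -14, -23, -33], np.float64(-0.076))
0.01 ([85, 85, 85, 85, 84, 82, 77, 70, 60, 46, 27, 3, -29, -71, -125], np.float64(-0.49))
0.015 ([85, 85, 85, 85, 85, 83, 79, 72, 62, 51, 41, 33, 29, 29, 30, 33], np.float64(0.029))
0.015 ([85, 85, 85, 85, 85, 83, 80, 75, 67, 57, 44, 26, 3, -28, -67], np.float64(-0.357))
```

```bash
cat > plan.py <<'E'
# usage: plan.py theta_deg mu [y v in mm, mm/s] : measure unless given, print 8 tilt rows
import sys, numpy as np
from scipy.optimize import minimize
G=.65*9.81
def sim(rows,y,v,th,mu):
    ys=[];vs=[];dt=.0125
    for dth in rows:
        for k in range(10):
            th+=np.radians(dth)/10; a=G*(y/1.5-th); 
            if abs(v)<1e-3 and abs(a)<G*mu: v=0.
            else:
                s=np.sign(v) if abs(v)>1e-3 else np.sign(a); w=v+(a-G*mu*s)*dt; v=0. if v*w<0 else w
            y+=v*dt
        ys.append(y);vs.append(v)
    return np.array(ys),np.array(vs),th
def cost(r,y,v,th,mu):
    ys,vs,t=sim(r,y,v,th,mu); return 2e3*ys[-1]**2+400*vs[-1]**2+ 300*ys[-3]**2+200*t**2+.02*np.sum(np.square(r))+.02*np.sum(np.diff(r)**2)
if __name__=="__main__":
    th,mu=np.radians(float(sys.argv[1])),float(sys.argv[2])
    if len(sys.argv)>4: y,v=float(sys.argv[3])/1e3,float(sys.argv[4])/1e3
    else:
        from f import *
        T=[];Y=[]
        for _ in range(4):
            t=robot.read_state()["time_s"]; im,d=imaging.read_camera("wrist"); T.append(t);Y.append(meas(im,d)[0]/1e3)
        T=np.array(T)-T[-1]-.05; a=G*(np.mean(Y)/1.5-th); Z=np.array(Y)-.5*a*T**2*(abs(np.ptp(Y))>2e-3)
        v,y=np.polyfit(T,Z,1); st=robot.read_state(); A=R.from_quat(st["eef_rot"]).as_matrix()
        print("Y",np.round(1e3*np.array(Y),1),"t %.2f"%st["time_s"],"tcp",np.round(st["tool_pos"],1),"tilt meas",np.round(np.degrees(np.arcsin(A[2,:2])),2))
    print("y %.1f v %.1f"%(y*1e3,v*1e3))
    n=12; best=min((minimize(cost,np.full(n,i),(y,v,th,mu),method="Powell",bounds=[(-2,2)]*n) for i in(-.3,.3)),key=lambda b:b.fun)
    r=np.round(best.x,1); ys,vs,t=sim(r,y,v,th,mu)
    print("rows",r,"\ny",np.round(ys*1e3),"\nv",np.round(vs*1e3),"th_end",np.degrees(t))
E
python3 -m jog '[[0,0,0,0.99,0.17,0,-1],[0,0,0,0.99,0.17,0,-1],[0,0,0,0.99,0.17,0,-1],[0,0,0,0.99,0.17,0,-1],[0,0,0,0.49,0.08,0,-1]]' && python3 plan.py 4.5 0.01
```

```text
time_s: 5.6
tool_pos: [446.8, -213.7, 135.0]
eef_rot: [0.645, 0.763, 0.026, -0.03]
wrist_force: [0.7, -0.0, -6.5]
opening: 23.9
gripper_force: 30.0
Y [83.9 84.2 83.3 83.7] t 5.80 tcp [ 446.7 -213.1  135.1] tilt meas [ 4.52 -0.01]
y 83.4 v -3.0
rows [ 0.5  0.1 -0.3 -0.7 -0.9 -1.  -1.  -0.9 -0.7 -0.4  0.   0.4] 
y [82. 79. 73. 64. 54. 43. 33. 24. 16. 12. 11. 11.] 
v [-17. -37. -57. -74. -84. -87. -81. -68. -48. -24.   0.   6.] th_end -0.39999999999999214
```

```bash
python3 -m jog '[[0,0,0,0.49,0.08,0,-1],[0,0,0,0,0,0,-1]]' && python3 plan.py 5 0.01
```

```text
time_s: 6.05
tool_pos: [446.8, -213.3, 135.2]
eef_rot: [0.645, 0.763, 0.028, -0.033]
wrist_force: [0.8, -0.4, -6.9]
opening: 23.3
gripper_force: 30.0
Y [81.6 77.  75.5 73.8] t 6.25 tcp [ 446.7 -213.   135.1] tilt meas [ 5.01 -0.01]
y 69.3 v -78.4
rows [-1.8 -1.2 -0.9 -0.6 -0.3 -0.2 -0.1 -0.1 -0.   0.   0.   0.1] 
y [58. 47. 36. 27. 19. 14. 11.  9.  9.  9.  9.  9.] 
v [-92. -91. -82. -68. -52. -36. -21.  -6.   0.   0.   0.   0.] th_end -0.10000000000000069
```

```bash
sed -i 's/range(4)/range(3)/' plan.py; python3 -m jog '[[0,0,0,-1.38,-0.23,0,-1],[0,0,0,-1.18,-0.2,0,-1]]' && python3 plan.py 2.4 0.01
```

```text
time_s: 6.5
tool_pos: [446.7, -212.6, 135.2]
eef_rot: [0.645, 0.764, 0.013, -0.016]
wrist_force: [-0.6, 0.1, -6.5]
opening: 23.6
gripper_force: 30.1
Y [59.3 57.  55.5] t 6.65 tcp [ 446.7 -212.2  135.3] tilt meas [ 2.42 -0.01]
y 53.3 v -40.5
rows [ 0.1 -0.  -0.3 -0.3 -0.3 -0.4 -0.4 -0.4 -0.3 -0.2 -0.1  0. ] 
y [48. 43. 38. 32. 26. 21. 15. 11.  7.  4.  4.  4.] 
v [-39. -42. -45. -46. -47. -45. -41. -34. -25. -14.  -2.   0.] th_end -0.20000000000000243
```

```bash
python3 -m jog '[[0,0,0,0.2,0.03,0,-1],[0,0,0,0,0,0,-1],[0,0,0,-0.3,-0.05,0,-1]]' && python3 plan.py 2.3 0.01
```

```text
time_s: 7.02
tool_pos: [446.7, -213.5, 135.0]
eef_rot: [0.646, 0.763, 0.013, -0.015]
wrist_force: [0.3, 0.5, -6.8]
opening: 23.9
gripper_force: 30.1
Y [52.9 52.9 53.2] t 7.17 tcp [ 446.7 -213.   135.1] tilt meas [ 2.32 -0.01]
y 53.2 v 2.7
rows [ 0.8  0.5  0.  -0.3 -0.6 -0.7 -0.8 -0.7 -0.6 -0.3 -0.1  0.2] 
y [53. 52. 50. 45. 39. 32. 24. 18. 12.  9.  8.  8.] 
v [ -2. -13. -28. -43. -54. -59. -58. -50. -36. -19.  -0.   1.] th_end -0.29999999999999766
```

```bash
python3 -m jog '[[0,0,0,0.79,0.13,0,-1],[0,0,0,0.49,0.08,0,-1],[0,0,0,0,0,0,-1]]' && python3 plan.py 3.6 0.012
```

```text
time_s: 7.55
tool_pos: [446.7, -213.7, 135.0]
eef_rot: [0.645, 0.763, 0.02, -0.024]
wrist_force: [-0.6, -0.1, -6.7]
opening: 23.6
gripper_force: 30.1
Y [51.6 50.6 49.8] t 7.70 tcp [ 446.7 -213.1  135.1] tilt meas [ 3.62 -0.  ]
y 48.8 v -18.0
rows [-0.4 -0.4 -0.4 -0.4 -0.4 -0.4 -0.3 -0.3 -0.2 -0.2 -0.1 -0.1] 
y [46. 41. 36. 30. 24. 18. 13.  8.  4.  0. -3. -4.] 
v [-30. -39. -44. -47. -48. -46. -42. -37. -32. -25. -18. -11.] th_end 3.724106506908942e-15
```

```bash
python3 -m jog '[[0,0,0,-0.4,-0.07,0,-1],[0,0,0,-0.4,-0.07,0,-1],[0,0,0,-0.4,-0.07,0,-1]]' && python3 plan.py 2.4 0.012
```

```text
time_s: 8.07
tool_pos: [446.7, -212.9, 135.2]
eef_rot: [0.645, 0.764, 0.013, -0.016]
wrist_force: [-0.6, 0.1, -7.5]
opening: 23.5
gripper_force: 30.1
Y [38.2 36.9 35.3] t 8.22 tcp [ 446.7 -212.8  135.2] tilt meas [2.39 0.  ]
y 33.4 v -40.6
rows [-0.5 -0.4 -0.4 -0.3 -0.2 -0.1 -0.1 -0.1 -0.1 -0.1 -0.1 -0.1] 
y [28. 22. 17. 12.  8.  4.  1. -1. -3. -4. -5. -5.] 
v [-44. -44. -42. -38. -32. -27. -22. -17. -13.  -7.  -1.   0.] th_end -0.10000000000000266
```

```bash
python3 -m jog '[[0,0,0,-0.5,-0.08,0,-1],[0,0,0,-0.5,-0.08,0,-1],[0,0,0,-0.4,-0.07,0,-1]]' && python3 plan.py 1.0 0.012
```

```text
time_s: 8.6
tool_pos: [446.7, -212.9, 135.2]
eef_rot: [0.645, 0.764, 0.005, -0.006]
wrist_force: [0.1, 0.0, -7.3]
opening: 23.8
gripper_force: 30.1
Y [27.7 27.4 27.7] t 8.75 tcp [ 446.7 -212.9  135.2] tilt meas [ 0.98 -0.  ]
y 27.6 v -0.0
rows [ 0.6  0.5  0.2 -0.  -0.2 -0.4 -0.4 -0.4 -0.4 -0.3 -0.2 -0.1] 
y [28. 27. 27. 25. 22. 19. 15. 11.  7.  4.  3.  2.] 
v [  0.  -2.  -9. -17. -25. -31. -33. -32. -27. -19.  -9.   0.] th_end -0.10000000000000067
```

```bash
python3 -m jog '[[0,0,0,0.69,0.12,0,-1],[0,0,0,0.59,0.1,0,-1],[0,0,0,0,0,0,-1]]' && python3 plan.py 2.3 0.015
```

```text
time_s: 9.12
tool_pos: [446.7, -213.8, 135.0]
eef_rot: [0.646, 0.763, 0.013, -0.015]
wrist_force: [0.0, 0.2, -7.1]
opening: 23.5
gripper_force: 30.1
Y [27.1 26.  25.2] t 9.28 tcp [ 446.7 -213.2  135.1] tilt meas [ 2.28 -0.  ]
y 24.2 v -19.2
rows [-0.3 -0.3 -0.3 -0.2 -0.2 -0.2 -0.1 -0.1 -0.1 -0.1 -0.1 -0.1] 
y [21. 18. 14. 11.  8.  5.  2. -0. -2. -3. -4. -4.] 
v [-25. -28. -28. -28. -26. -23. -20. -16. -12.  -8.  -3.   0.] th_end 0.2000000000000006
```

```bash
python3 -m jog '[[0,0,0,-0.2,-0.03,0,-1],[0,0,0,-0.3,-0.05,0,-1],[0,0,0,-0.3,-0.05,0,-1],[0,0,0,-0.2,-0.03,0,-1]]' && python3 plan.py 1.3 0.015
```

```text
time_s: 9.78
tool_pos: [446.7, -213.0, 135.2]
eef_rot: [0.645, 0.764, 0.007, -0.008]
wrist_force: [0.1, -0.1, -7.0]
opening: 23.8
gripper_force: 30.1
Y [15.9 15.3 14.7] t 9.93 tcp [ 446.8 -213.   135.2] tilt meas [ 1.26 -0.01]
y 14.1 v -11.4
rows [ 0.   0.  -0.  -0.1 -0.1 -0.1 -0.1 -0.2 -0.2 -0.2 -0.2 -0.2] 
y [13. 12. 10.  9.  8.  6.  6.  5.  5.  5.  5.  5.] 
v [-10. -10. -10. -11. -10.  -9.  -7.  -3.   0.   0.   0.   0.] th_end -0.09999999999999995
```

```bash
python3 -m jog '[[0,0,0,0.1,0.02,0,-1],[0,0,0,0,0,0,-1],[0,0,0,0,0,0,-1],[0,0,0,-0.1,-0.02,0,-1],[0,0,0,-0.1,-0.02,0,-1]]' && python3 plan.py 1.2 0.015
```

```text
time_s: 10.55
tool_pos: [446.7, -213.1, 135.1]
eef_rot: [0.645, 0.764, 0.006, -0.008]
wrist_force: [-0.4, 0.4, -7.7]
opening: 23.4
gripper_force: 30.1
Y [13.9 13.9 13.9] t 10.70 tcp [ 446.7 -213.1  135.2] tilt meas [ 1.16 -0.01]
y 13.9 v -0.0
rows [ 0.2  0.2  0.1 -0.  -0.1 -0.2 -0.2 -0.2 -0.2 -0.2 -0.2 -0.2] 
y [14. 14. 13. 12. 11.  9.  6.  3.  1. -2. -4. -5.] 
v [ -0.  -2.  -6. -10. -15. -19. -21. -21. -21. -19. -15.  -9.] th_end 0.19999999999999962
```

```bash
python3 -m jog '[[0,0,0,0.79,0.13,0,-1],[0,0,0,0,0,0,-1],[0,0,0,0,0,0,-1],[0,0,0,-0.4,-0.07,0,-1],[0,0,0,-0.4,-0.07,0,-1]]' && python3 plan.py 1.2 0.015
```

```text
time_s: 11.32
tool_pos: [446.7, -212.9, 135.1]
eef_rot: [0.645, 0.764, 0.006, -0.008]
wrist_force: [0.1, -0.2, -6.8]
opening: 23.6
gripper_force: 30.1
Y [ 1.  -1.1 -3.3] t 11.47 tcp [ 446.8 -212.8  135.2] tilt meas [1.14 0.  ]
y -5.9 v -56.1
rows [-1.6 -1.2 -0.6 -0.1 -0.   0.1  0.3  0.5  0.5  0.5  0.2  0.1] 
y [-13. -19. -21. -21. -19. -17. -13.  -9.  -4.   0.   4.   7.] 
v [-53. -35.  -7.   6.  15.  25.  33.  38.  38.  33.  27.  20.] th_end -0.09999999999999716
```

```bash
python3 -m jog '[[0,0,0,-1.6,-0.27,0,-1],[0,0,0,-1.2,-0.2,0,-1]]' && python3 plan.py -1.7 0.01
```

```text
time_s: 11.72
tool_pos: [446.7, -212.6, 135.2]
eef_rot: [0.645, 0.764, -0.01, 0.012]
wrist_force: [-0.7, -0.2, -6.5]
opening: 23.8
gripper_force: 30.1
Y [-12.9 -13.2 -12.9] t 11.88 tcp [ 446.8 -212.3  135.3] tilt meas [-1.7  -0.01]
y -13.0 v -0.0
rows [0.2 0.2 0.2 0.2 0.2 0.1 0.1 0.1 0.1 0.1 0.1 0.1] 
y [-13. -11. -10.  -8.  -6.  -4.  -3.  -2.  -1.  -1.  -1.  -1.] 
v [ 6. 11. 14. 15. 15. 13. 11.  8.  4.  0.  0.  0.] th_end -1.7114117475453102e-15
```

```bash
python3 -m jog '[[0,0,0,0.2,0.03,0,-1],[0,0,0,0.3,0.05,0,-1],[0,0,0,0.3,0.05,0,-1]]' && python3 plan.py -0.9 0.01
```

```text
time_s: 12.25
tool_pos: [446.8, -213.4, 135.1]
eef_rot: [0.646, 0.764, -0.005, 0.006]
wrist_force: [0.1, -0.0, -7.0]
opening: 23.4
gripper_force: 30.1
Y [-0.8  1.3  3.7] t 12.40 tcp [ 446.7 -213.4  135.1] tilt meas [-0.88 -0.  ]
y 6.3 v 55.6
rows [ 1.9  0.4  0.1  0.2  0.1 -0.  -0.1 -0.3 -0.7 -0.7 -0.3  0.1] 
y [13. 18. 21. 22. 22. 21. 19. 17. 14. 13. 13. 13.] 
v [ 51.  34.  16.  -0.  -5. -11. -16. -20. -18.  -7.   0.   2.] th_end -0.19999999999999937
```

```bash
python3 -m jog '[[0,0,0,1.87,0.32,0,-1],[0,0,0,0.3,0.05,0,-1]]' && python3 plan.py 1.3 0.008
```

```text
time_s: 12.65
tool_pos: [446.8, -214.1, 135.1]
eef_rot: [0.646, 0.763, 0.007, -0.008]
wrist_force: [-1.2, 0.3, -7.3]
opening: 24.0
gripper_force: 30.1
Y [16.4 17.3 17.6] t 12.80 tcp [ 446.7 -213.1  135.1] tilt meas [ 1.31 -0.  ]
y 18.3 v 11.5
rows [-0.1 -0.2  0.3  0.3 -0.   0.2 -0.3 -0.4 -0.6 -0.4 -0.2  0.1] 
y [19. 19. 19. 18. 17. 16. 13.  9.  4.  0. -3. -6.] 
v [  0.   0.  -0.  -5. -11. -19. -28. -34. -35. -31. -25. -21.] th_end -1.649291538922976e-15
```

```bash
python3 -m jog '[[0,0,0,-0.3,-0.05,0,-1],[0,0,0,0,0,0,-1]]' && python3 plan.py 1.0 0.008
```

```text
time_s: 13.05
tool_pos: [446.8, -212.6, 135.2]
eef_rot: [0.645, 0.764, 0.006, -0.007]
wrist_force: [0.7, 0.0, -6.6]
opening: 23.8
gripper_force: 30.1
Y [17.9 17.9 17.9] t 13.20 tcp [ 446.8 -213.   135.2] tilt meas [ 1.01 -0.  ]
y 17.9 v -0.1
rows [ 0.5  0.1 -0.2 -0.3 -0.2  0.1 -0.2 -0.3 -0.2 -0.2 -0.1 -0.1] 
y [18. 17. 16. 14. 12. 10.  7.  5.  2.  1. -0. -1.] 
v [ -2.  -8. -14. -16. -17. -18. -20. -19. -16. -11.  -6.   0.] th_end -0.09999999999999827
```

```bash
python3 -m jog '[[0,0,0,0.89,0.15,0,-1],[0,0,0,0,0,0,-1],[0,0,0,-0.7,-0.12,0,-1],[0,0,0,-0.7,-0.12,0,-1]]' && python3 plan.py 0.5 0.008
```

```text
time_s: 13.7
tool_pos: [446.7, -212.9, 135.1]
eef_rot: [0.645, 0.764, 0.003, -0.003]
wrist_force: [0.8, 0.4, -7.0]
opening: 24.1
gripper_force: 30.1
Y [12.1 11.3 11.3] t 13.85 tcp [ 446.8 -212.5  135.2] tilt meas [ 0.5 -0. ]
y 10.7 v -8.7
rows [-0.8  0.3  0.3  0.3  0.3  0.3 -0.   0.3 -0.2 -0.5 -0.6 -0.1] 
y [10. 10. 10. 10. 10. 10.  9.  8.  5.  1. -3. -6.] 
v [ -0.   0.   0.   0.  -0.  -3.  -8. -16. -26. -32. -32. -30.] th_end 0.09999999999999874
```

```bash
python3 -m jog '[[0,0,0,0.89,0.15,0,-1],[0,0,0,0,0,0,-1],[0,0,0,-0.7,-0.12,0,-1],[0,0,0,-0.7,-0.12,0,-1]]' && python3 plan.py 0.0 0.008
```

```text
time_s: 14.35
tool_pos: [446.7, -213.0, 135.1]
eef_rot: [0.645, 0.764, -0.0, 0.0]
wrist_force: [0.6, 0.2, -6.8]
opening: 23.6
gripper_force: 30.1
Y [9.3 9.  9.5] t 14.50 tcp [ 446.7 -212.6  135.2] tilt meas [-0.02  0.  ]
y 9.6 v 3.0
rows [ 0.4  0.4  0.2  0.1 -0.  -0.1 -0.2 -0.2 -0.2 -0.1 -0.1 -0.1] 
y [10. 10. 10.  9.  8.  7.  5.  3.  1. -0. -2. -3.] 
v [  0.   0.  -1.  -4.  -9. -12. -15. -16. -15. -13. -11.  -8.] th_end 0.09999999999999883
```

```bash
python3 -m jog '[[0,0,0,1.28,0.22,0,-1],[0,0,0,0,0,0,-1],[0,0,0,0,0,0,-1],[0,0,0,-0.6,-0.1,0,-1],[0,0,0,-0.7,-0.12,0,-1]]' && python3 plan.py 0.0 0.008
```

```text
time_s: 15.12
tool_pos: [446.7, -213.0, 135.1]
eef_rot: [0.645, 0.764, -0.0, 0.0]
wrist_force: [0.1, -0.8, -7.0]
opening: 23.6
gripper_force: 30.1
Y [ 9.5  9.5 10.1] t 15.28 tcp [ 446.7 -212.6  135.2] tilt meas [-0.04 -0.  ]
y 10.3 v 5.8
rows [ 0.3  0.3  0.3  0.3  0.1 -0.1 -0.2 -0.3 -0.3 -0.2 -0.1 -0.1] 
y [11. 11. 11. 11. 10.  9.  7.  4.  1. -1. -3. -5.] 
v [  3.   0.  -0.  -3.  -8. -14. -19. -21. -21. -18. -15. -11.] th_end 9.628632336461818e-17
```

```bash
python3 -m jog '[[0,0,0,0.4,0.07,0,-1],[0,0,0,0,0,0,-1],[0,0,0,0,0,0,-1],[0,0,0,0,0,0,-1],[0,0,0,0,0,0,-1]]' && python3 plan.py 0.4 0.008;python3 -m jog '[[0,0,0,0,0,0,-1],[0,0,0,0,0,0,-1],[0,0,0,0,0,0,-1],[0,0,0,0,0,0,-1],[0,0,0,0,0,0,-1]]' && python3 plan.py 0.4 0.008;python3 -m jog '[[0,0,0,0,0,0,-1],[0,0,0,0,0,0,-1],[0,0,0,0,0,0,-1],[0,0,0,0,0,0,-1],[0,0,0,0,0,0,-1]]' && python3 plan.py 0.4 0.008
```

```text
time_s: 15.9
tool_pos: [446.7, -213.1, 135.1]
eef_rot: [0.645, 0.764, 0.002, -0.002]
wrist_force: [0.4, -0.1, -6.9]
opening: 23.6
gripper_force: 30.1
Y [13.3 13.3 13.3] t 16.05 tcp [ 446.8 -213.1  135.2] tilt meas [ 0.37 -0.  ]
y 13.3 v 0.0
rows [ 0.4  0.3  0.2 -0.  -0.2 -0.2 -0.2 -0.2 -0.1 -0.2 -0.2 -0.1] 
y [13. 13. 13. 12. 11.  9.  7.  5.  4.  3.  2.  2.] 
v [  0.  -1.  -4.  -9. -13. -15. -15. -14. -11.  -7.  -1.   0.] th_end -0.10000000000000085
time_s: 16.68
tool_pos: [446.7, -213.1, 135.1]
eef_rot: [0.645, 0.764, 0.002, -0.002]
wrist_force: [-0.2, 0.4, -6.4]
opening: 23.7
gripper_force: 30.1
Y [13.3 13.3 13.3] t 16.82 tcp [ 446.7 -213.1  135.1] tilt meas [ 0.37 -0.  ]
y 13.3 v -0.0
rows [ 0.1  0.3  0.3  0.3  0.  -0.2 -0.3 -0.3 -0.2 -0.2 -0.1 -0. ] 
y [13. 13. 13. 13. 12. 10.  8.  5.  3.  1. -1. -2.] 
v [  0.   0.  -1.  -5. -11. -17. -20. -20. -18. -15. -11.  -6.] th_end 0.09999999999999974
time_s: 17.45
tool_pos: [446.7, -213.1, 135.1]
eef_rot: [0.645, 0.764, 0.002, -0.002]
wrist_force: [-0.6, 0.2, -7.5]
opening: 23.8
gripper_force: 30.1
Y [13.3 13.3 13.3] t 17.60 tcp [ 446.8 -213.1  135.2] tilt meas [ 0.37 -0.  ]
y 13.3 v -0.0
rows [ 0.1  0.3  0.3  0.3  0.  -0.2 -0.3 -0.3 -0.2 -0.2 -0.1 -0.1] 
y [13. 13. 13. 13. 12. 10.  8.  5.  3.  1. -1. -2.] 
v [  0.   0.  -1.  -5. -11. -17. -20. -20. -18. -15. -11.  -6.] th_end -2.5158684492045397e-16
```

The ferrule has rested at +13 mm for over a second. The data point to a carrier roll offset of about 0.4° in the grip and mu of about 0.009, so I'll plan with those to centre it better.

Run:
```python
from plan import *
for rows in ([1.6,0,-.4,-.4,-.4,-.4,0,0],[1.6,0,0,-.5,-.5,-.5,0,0],[1.4,0,0,0,-.5,-.5,-.4,0,0]):
  for b in (-.1,.1):
    for mu in(.008,.01):
        a,c,t=sim(rows,.0133,0,np.radians(b),mu); print(rows,b,mu,np.round(a*1e3,1),np.round(c*1e3)[-1])
```

```text
[1.6, 0, -0.4, -0.4, -0.4, -0.4, 0, 0] -0.1 0.008 [13.3 12.5 11.   9.1  7.5  6.7  6.7  6.7] 0.0
[1.6, 0, -0.4, -0.4, -0.4, -0.4, 0, 0] -0.1 0.01 [13.3 12.7 11.6 10.3  9.6  9.6  9.6  9.6] 0.0
[1.6, 0, -0.4, -0.4, -0.4, -0.4, 0, 0] 0.1 0.008 [13.2 12.1  9.9  6.8  3.6  0.5 -1.9 -3.9] -14.0
[1.6, 0, -0.4, -0.4, -0.4, -0.4, 0, 0] 0.1 0.01 [13.2 12.4 10.5  8.2  5.9  4.2  3.5  3.4] 0.0
[1.6, 0, 0, -0.5, -0.5, -0.5, 0, 0] -0.1 0.008 [13.3 12.5 10.8  8.2  5.3  2.8  1.1  0.3] -3.0
[1.6, 0, 0, -0.5, -0.5, -0.5, 0, 0] -0.1 0.01 [13.3 12.7 11.4  9.5  7.4  6.2  6.   6. ] 0.0
[1.6, 0, 0, -0.5, -0.5, -0.5, 0, 0] 0.1 0.008 [ 13.2  12.1   9.7   6.    1.4  -3.4  -8.1 -12.9] -39.0
[1.6, 0, 0, -0.5, -0.5, -0.5, 0, 0] 0.1 0.01 [13.2 12.4 10.4  7.3  3.7  0.2 -2.8 -5.3] -19.0
[1.4, 0, 0, 0, -0.5, -0.5, -0.4, 0, 0] -0.1 0.008 [13.3 12.9 11.8 10.1  7.8  5.5  3.8  3.4  3.4] 0.0
[1.4, 0, 0, 0, -0.5, -0.5, -0.4, 0, 0] -0.1 0.01 [13.3 13.  12.4 11.3  9.8  8.7  8.6  8.6  8.6] 0.0
[1.4, 0, 0, 0, -0.5, -0.5, -0.4, 0, 0] 0.1 0.008 [ 13.3  12.5  10.8   8.    4.   -0.5  -5.1  -9.4 -13.8] -36.0
[1.4, 0, 0, 0, -0.5, -0.5, -0.4, 0, 0] 0.1 0.01 [13.3 12.7 11.4  9.2  6.2  3.   0.1 -2.  -3.4] -9.0
```

```bash
python3 -m jog '[[0,0,0,1.58,0.27,0,-1],[0,0,0,0,0,0,-1],[0,0,0,-0.5,-0.08,0,-1],[0,0,0,-0.5,-0.08,0,-1],[0,0,0,-0.5,-0.08,0,-1]]' && python3 plan.py 0.1 0.009
```

```text
time_s: 18.23
tool_pos: [446.7, -212.8, 135.2]
eef_rot: [0.645, 0.764, 0.002, -0.003]
wrist_force: [-0.6, 0.5, -7.2]
opening: 24.0
gripper_force: 30.1
Y [3.1 1.6 1. ] t 18.38 tcp [ 446.8 -212.7  135.2] tilt meas [ 0.45 -0.02]
y -0.2 v -21.2
rows [-0.2 -0.2 -0.1 -0.2 -0.1 -0.2 -0.1  0.   0.1  0.2  0.2  0.2] 
y [-2. -4. -4. -4. -4. -4. -3. -2. -0.  2.  5.  8.] 
v [-15.  -6.   0.   0.   0.   2.   6.  12.  17.  21.  24.  26.] th_end -0.2999999999999996
```

```bash
python3 -m jog '[[0,0,0,-0.3,-0.05,0,-1],[0,0,0,0,0,0,-1],[0,0,0,0,0,0,-1]]' && python3 plan.py -0.2 0.009
```

```text
time_s: 18.75
tool_pos: [446.7, -213.1, 135.1]
eef_rot: [0.645, 0.764, 0.001, -0.001]
wrist_force: [0.5, -0.2, -6.3]
opening: 23.1
gripper_force: 30.1
Y [1. 1. 1.] t 18.90 tcp [ 446.8 -213.2  135.1] tilt meas [ 0.15 -0.02]
y 1.0 v -0.0
rows [0. 0. 0. 0. 0. 0. 0. 0. 0. 0. 0. 0.] 
y [1. 1. 1. 1. 1. 1. 1. 1. 1. 1. 1. 1.] 
v [0. 0. 0. 0. 0. 0. 0. 0. 0. 0. 0. 0.] th_end -0.2
```

```bash
python3 -m jog '[[0,0,0,0.2,0.03,0,-1],[0,0,0,0,0,0,-1],[0,0,0,0,0,0,-1],[0,0,0,0,0,0,-1],[0,0,0,0,0,0,-1]]' >/dev/null; python3 -m jog '[[0,0,0,0,0,0,-1],[0,0,0,0,0,0,-1],[0,0,0,0,0,0,-1],[0,0,0,0,0,0,-1],[0,0,0,0,0,0,-1]]' >/dev/null; python3 -m jog '[[0,0,0,0,0,0,-1],[0,0,0,0,0,0,-1],[0,0,0,0,0,0,-1],[0,0,0,0,0,0,-1],[0,0,0,0,0,0,-1]]'; python3 plan.py 0 0.009 | head -2
python3 -m jog '[[0,0.05,0,0,0,0,-1],[0,0.1,0,0,0,0,-1],[0,0.15,0,0,0,0,-1],[0,0.2,0,0,0,0,-1],[0,0.25,0,0,0,0,-1]]' >/dev/null
python3 -m jog '[[0,0.25,0,0,0,0,-1],[0,0.2,0,0,0,0,-1],[0,0.15,0,0,0,0,-1],[0,0.1,0,0,0,0,-1],[0,0.05,0,0,0,0,-1]]'; python3 plan.py 0 0.009 | head -2
```

```text
time_s: 20.78
tool_pos: [446.7, -213.1, 135.1]
eef_rot: [0.645, 0.764, 0.002, -0.002]
wrist_force: [0.2, -0.6, -7.0]
opening: 23.5
gripper_force: 30.1
Y [1. 1. 1.] t 20.93 tcp [ 446.8 -213.1  135.1] tilt meas [ 0.35 -0.01]
y 1.0 v 0.0
time_s: 22.18
tool_pos: [446.7, -198.1, 135.1]
eef_rot: [0.645, 0.764, 0.002, -0.002]
wrist_force: [-0.1, -1.2, -6.5]
opening: 24.0
gripper_force: 30.1
Y [1. 1. 1.] t 22.32 tcp [ 446.7 -198.2  135.1] tilt meas [ 0.35 -0.02]
y 1.0 v -0.0
```

```bash
python3 -m jog '[[0,0.05,0,0,0,0,-1],[0,0.1,0,0,0,0,-1],[0,0.15,0,0,0,0,-1],[0,0.2,0,0,0,0,-1],[0,0.25,0,0,0,0,-1]]' >/dev/null
python3 -m jog '[[0.02,0.3,0,0,0,0,-1],[0.02,0.35,0,0,0,0,-1],[0.02,0.4,0,0,0,0,-1],[0.02,0.45,0,0,0,0,-1],[0.02,0.5,0,0,0,0,-1]]' >/dev/null
python3 -m jog '[[0.02,0.55,0,0,0,0,-1],[0.02,0.6,0,0,0,0,-1],[0.02,0.65,0,0,0,0,-1],[0.02,0.7,0,0,0,0,-1],[0.02,0.75,0,0,0,0,-1]]' >/dev/null
python3 -m jog '[[0,0.8,0,0,0,0,-1],[0,0.85,0,0,0,0,-1],[0,0.9,0,0,0,0,-1],[0,0.95,0,0,0,0,-1],[0,0.95,0,0,0,0,-1]]'
python3 -m jog '[[0,0.9,0,0,0,0,-1],[0,0.85,0,0,0,0,-1],[0,0.8,0,0,0,0,-1],[0,0.75,0,0,0,0,-1],[0,0.7,0,0,0,0,-1]]' >/dev/null
python3 -m jog '[[0,0.65,0,0,0,0,-1],[0,0.6,0,0,0,0,-1],[0,0.55,0,0,0,0,-1],[0,0.5,0,0,0,0,-1],[0,0.45,0,0,0,0,-1]]' >/dev/null
python3 -m jog '[[0,0.4,0,0,0,0,-1],[0,0.35,0,0,0,0,-1],[0,0.3,0,0,0,0,-1],[0,0.25,0,0,0,0,-1],[0,0.2,0,0,0,0,-1]]' >/dev/null
python3 -m jog '[[0,0.15,0,0,0,0,-1],[0,0.1,0,0,0,0,-1],[0,0.05,0,0,0,0,-1]]'; python3 plan.py 0 0.009 | head -2
```

```text
time_s: 24.82
tool_pos: [448.8, -92.9, 135.2]
eef_rot: [0.645, 0.764, 0.002, -0.002]
wrist_force: [0.6, 0.0, -6.6]
opening: 24.2
gripper_force: 30.1
time_s: 27.08
tool_pos: [448.7, -8.1, 135.2]
eef_rot: [0.645, 0.764, 0.002, -0.002]
wrist_force: [0.2, -0.6, -5.9]
opening: 23.7
gripper_force: 30.1
Y [1. 1. 1.] t 27.23 tcp [448.7  -8.2 135.1] tilt meas [ 0.35 -0.02]
y 1.0 v -0.0
```

```bash
python3 -m jog '[[0,0.05,0,0,0,0,-1],[0,0.1,0,0,0,0,-1],[0,0.15,0,0,0,0,-1],[0,0.2,0,0,0,0,-1],[0,0.25,0,0,0,0,-1]]' >/dev/null
python3 -m jog '[[0.02,0.3,0,0,0,0,-1],[0.02,0.35,0,0,0,0,-1],[0.02,0.4,0,0,0,0,-1],[0.02,0.45,0,0,0,0,-1],[0.02,0.5,0,0,0,0,-1]]' >/dev/null
python3 -m jog '[[0.02,0.55,0,0,0,0,-1],[0.02,0.6,0,0,0,0,-1],[0.02,0.65,0,0,0,0,-1],[0.02,0.7,0,0,0,0,-1],[0.02,0.75,0,0,0,0,-1]]' >/dev/null
python3 -m jog '[[0,0.8,0,0,0,0,-1],[0,0.85,0,0,0,0,-1],[0,0.9,0,0,0,0,-1],[0,0.95,0,0,0,0,-1],[0,1.0,0,0,0,0,-1]]' >/dev/null
python3 -m jog '[[0,0.95,0,0,0,0,-1],[0,0.9,0,0,0,0,-1],[0,0.85,0,0,0,0,-1],[0,0.8,0,0,0,0,-1],[0,0.75,0,0,0,0,-1]]' >/dev/null
python3 -m jog '[[0,0.7,0,0,0,0,-1],[0,0.65,0,0,0,0,-1],[0,0.6,0,0,0,0,-1],[0,0.55,0,0,0,0,-1],[0,0.5,0,0,0,0,-1]]'
python3 -m jog '[[0,0.45,0,0,0,0,-1],[0,0.4,0,0,0,0,-1],[0,0.35,0,0,0,0,-1],[0,0.3,0,0,0,0,-1],[0,0.25,0,0,0,0,-1]]' >/dev/null
python3 -m jog '[[0,0.2,0,0,0,0,-1],[0,0.15,0,0,0,0,-1],[0,0.1,0,0,0,0,-1],[0,0.05,0,0,0,0,-1]]'; python3 plan.py 0 0.009 | head -2
python3 - <<'E'
from h import *
im,d=imaging.read_camera("side"); cv2.imwrite("pics/s4.png",im[:,:,::-1]); c=cam("side")
it,dt=imaging.read_camera("top"); 
for c,i,dd in ((c,im,d),(cam("top"),it,dt)):
    h=cv2.cvtColor(i,cv2.COLOR_RGB2HSV); P=cloud(c,dd); m=(h[...,0]>15)&(h[...,0]<30)&(h[...,1]>120)&(P[...,2]>105)&(P[...,2]<185)&(np.hypot(P[...,0]-554,P[...,1]-211)<70)
    if m.sum()>20: print(m.sum(),np.percentile(P[m],[3,50,97],axis=0).round(1))
E
```

```text
time_s: 30.98
tool_pos: [450.7, 169.7, 135.1]
eef_rot: [0.645, 0.764, 0.002, -0.002]
wrist_force: [0.3, -0.1, -7.3]
opening: 23.8
gripper_force: 30.1
time_s: 32.1
tool_pos: [450.7, 191.9, 135.1]
eef_rot: [0.645, 0.764, 0.002, -0.002]
wrist_force: [0.6, -0.9, -6.2]
opening: 23.9
gripper_force: 30.1
Y [1. 1. 1.] t 32.25 tcp [450.7 191.8 135.1] tilt meas [ 0.34 -0.02]
y 1.0 v 0.0
1290 [[525.2 191.9 132.4]
 [549.  229.1 165.4]
 [575.2 246.4 172.8]]
254 [[531.7 172.3 139.6]
 [557.6 183.  160. ]
 [579.7 222.5 173.1]]
```

View pics/s4.png

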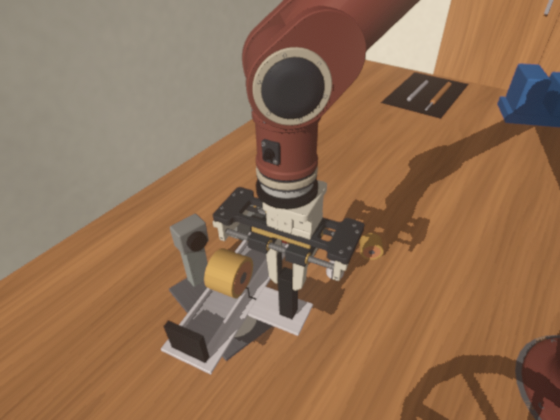

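The side view shows the ferrule at (229,272), over the pad in front of the camera lens, with the carrier in the air and clear of the post. Measured centre is about (551, 211, 138) against the view point (554, 211, 140). Now I'll hold.

```bash
H='[[0,0,0,0,0,0,-1]]'
python3 -m jog '[[0,0,0,0,0,0,-1],[0,0,0,0,0,0,-1],[0,0,0,0,0,0,-1],[0,0,0,0,0,0,-1],[0,0,0,0,0,0,-1]]' >/dev/null
python3 -m jog '[[0,0,0,0,0,0,-1],[0,0,0,0,0,0,-1],[0,0,0,0,0,0,-1],[0,0,0,0,0,0,-1],[0,0,0,0,0,0,-1]]' >/dev/null
python3 -m jog '[[0,0,0,0,0,0,-1],[0,0,0,0,0,0,-1],[0,0,0,0,0,0,-1],[0,0,0,0,0,0,-1],[0,0,0,0,0,0,-1]]' >/dev/null
python3 -m jog '[[0,0,0,0,0,0,-1],[0,0,0,0,0,0,-1],[0,0,0,0,0,0,-1],[0,0,0,0,0,0,-1],[0,0,0,0,0,0,-1]]' >/dev/null
python3 -m jog '[[0,0,0,0,0,0,-1],[0,0,0,0,0,0,-1],[0,0,0,0,0,0,-1],[0,0,0,0,0,0,-1],[0,0,0,0,0,0,-1]]' >/dev/null
python3 plan.py 0 0.009 | head -2
python3 -m jog '[[0,0,0,0,0,0,-1],[0,0,0,0,0,0,-1],[0,0,0,0,0,0,-1],[0,0,0,0,0,0,-1],[0,0,0,0,0,0,-1]]' >/dev/null
python3 -m jog '[[0,0,0,0,0,0,-1],[0,0,0,0,0,0,-1],[0,0,0,0,0,0,-1],[0,0,0,0,0,0,-1],[0,0,0,0,0,0,-1]]' >/dev/null
python3 -m jog '[[0,0,0,0,0,0,-1],[0,0,0,0,0,0,-1],[0,0,0,0,0,0,-1],[0,0,0,0,0,0,-1],[0,0,0,0,0,0,-1]]' >/dev/null
python3 -m jog '[[0,0,0,0,0,0,-1],[0,0,0,0,0,0,-1],[0,0,0,0,0,0,-1],[0,0,0,0,0,0,-1],[0,0,0,0,0,0,-1]]' >/dev/null
python3 -m jog '[[0,0,0,0,0,0,-1],[0,0,0,0,0,0,-1],[0,0,0,0,0,0,-1],[0,0,0,0,0,0,-1],[0,0,0,0,0,0,-1]]' >/dev/null
python3 -m jog '[[0,0,0,0,0,0,-1],[0,0,0,0,0,0,-1],[0,0,0,0,0,0,-1],[0,0,0,0,0,0,-1],[0,0,0,0,0,0,-1]]'
python3 plan.py 0 0.009 | head -2
```

```text
Y [1. 1. 1.] t 35.62 tcp [450.7 191.9 135.1] tilt meas [ 0.35 -0.02]
y 1.0 v 0.0
time_s: 39.38
tool_pos: [450.7, 191.9, 135.1]
eef_rot: [0.645, 0.764, 0.002, -0.002]
wrist_force: [-0.3, 0.3, -7.0]
opening: 23.4
gripper_force: 30.1
Y [1. 1. 1.] t 39.52 tcp [450.7 191.9 135.1] tilt meas [ 0.35 -0.02]
y 1.0 v -0.0
```

```bash
python3 -c "
from plant import robot
print(robot.hand_in())"
```

```text
the job is handed in; nothing more can be done
None
```

I handed the job in at 39.5 s with the carrier still held in the air over the pad; the hand-in gave no verdict. The ferrule had stayed 1 mm from the middle line through the carry and the final 7 s hold, about 4 mm from the viewing point.

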